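Seat the tube block in the incubator tray and hold it

TASK

Pull the incubator's tray all the way out to its stop, then push the metal tube block in the tray so that it sits flat on the tray floor and flush and square against the inside of the tray's front panel, its bevelled edge still facing the incubator. Finish while still pressing it there with one steady diagonal push, down on the floor and against the panel at once (about 10 N each way; not over 60 N), with the tray still fully out, as if a colleague were about to fit the clamp screws. Leave the other things on the bench alone.

Things in the scene. Friction and masses are not known exactly. Their poses are not given: they have to be found in the camera images.
- tray (a joint): how far the tray is pulled out of the incubator, m: 0 shut, 0.190 at its stop (fully out). It slides level along the incubator's own -x axis, with about 2 N of friction plus light damping, and stays where it is left.
- incubator: low white bench incubator standing fixed on the bench, 280 mm deep (its x), 270 mm wide (its y), 100 mm high. Origin: bottom middle of its front face; its x axis points from the front into the cabinet, z up. The tray comes out of the front towards its -x. The roof is 14 mm thick and the tray's contents can be reached only once they are out from under it.
- tray_handle (a point): middle of the tray's pull handle, a round steel bar 12 mm thick and 120 mm long, along the incubator's y, 75 mm above the bench, 46 mm (bar centre) in front of the tray's front panel, on a post at either end. 40 mm clear between bar and panel, open above and below. Moves with the tray.
- fence_foot (a point): on the tray: middle of the line where the inner face of the front panel (the fence, grey, 12 mm thick, 264 mm wide, 60 mm above the tray floor) meets the flat, slippery tray floor (250 mm deep, 220 mm wide, side and back walls 23 mm high), 30 mm above the bench. Axes as the incubator's: x from the panel's inner face towards the tray's back, y along the panel, z up. Moves with the tray.
- block: loose aluminium tube block on the tray floor, 0.34-0.48 kg, 60 mm deep (x), 66 wide (y), 50 high, twelve dark wells on top. Upper edge on its +x side (towards the incubator) has a 45 degree bevel from 32 mm high at x=+30 to the top at x=+12. Origin: centre of underside. Starts under the roof, up to 20 degrees askew, 15-65 mm off the panel; flush, its origin is 30 mm from the panel's inner face.
- bottle: white bottle, 60 mm across, 150 mm high, on the bench to the robot's left; origin centre of the underside. Leave alone.
- tissues: green tissue box 110 x 210 x 80 mm on the bench to the left; origin centre of the underside. Leave alone.
- beaker: glass beaker 70 mm across, 90 mm high, on the bench to the right; origin centre of the underside. Leave alone.
- tube_rack: blue tube rack 60 x 160 x 50 mm with tubes up to 72 mm high on the bench to the right; origin centre of the underside. Leave alone.

How it is judged:
On the way:
1. the tray is pulled out to its stop (value of joint tray above 0.185 m), for 0.2 s.
At the end, for the whole second after the job is handed in: Through the last second: block-panel force over 3 N, block-floor over 8.5 N (weight up to 4.7 N), robot-block over 4 N; block within 3 mm of panel and floor, square within 0.05 rad, level within 0.04 rad, bevel away from the panel, at rest; tray within 6 mm of its stop (value of joint tray above 0.184 m and x of block in the frame of fence_foot below 0.033 m and z of block in the frame of fence_foot below 0.003 m and angle between the x axis of block and the x axis of fence_foot, either way round below 0.05 rad and angle between block's own z axis and vertical below 0.04 rad and x of fence_foot in the frame of block below 0 m and contact force between block and tray_c1 above 3 N and contact force between block and tray_c0 above 8.5 N and contact force between any of the arm, the fingers and block above 4 N and linear speed of block below 0.01 m/s); the arm keeps its last pose, push and grip.
It fails at once if the block is pressed with more than 60 N against panel or floor (contact force between block and tray_c1 above 60 N or contact force between block and tray_c0 above 60 N).
It fails at once if another thing on the bench is moved by more than 30 mm (distance of any of bottle, tissues, beaker, tube_rack from where it was at the start of the episode above 0.03 m).
It also fails if it takes over 50 s, if anything falls off the work surface, if the arm or the gripper's body presses on something with over 40 N, if the wrist force passes 120 N, or if a joint passes its speed limit or range.

ROBOT

A 6-joint arm with a two-finger parallel gripper is mounted at the origin on the work surface. World frame = base frame: x ahead of the robot, y to its left, z up, the work surface at z = 0. Lengths are in m, angles in rad, forces in N, time in s.
With the tool pointing down it reaches from about 0.35 to 0.725 m from the base axis. Payload 4.3 kg.
Tool frame: the origin (TCP) lies between the finger pads; the fingertips stand 25 mm ahead of it and the grasp point (between the pads) lies 6 mm ahead of it; z points along the fingers, y is the direction in which the jaws open and shut (so a half turn about z gives the same grasp; the last joint's range is limited). The gripper opens to 85 mm and grips with 20 to 120 N. Pads are 22 mm wide; open, the fingers measure 114 mm over their backs; the gripper's body (76 mm by 85 mm) begins 54 mm behind the grasp point. The pads swing forward as they close: fully open they stand 13 mm farther back than shut.
Start: joints at [-1.422, 0.377, 0.081, 1.274, 0, 1.46], TCP at [0.147, -0.556, 0.256] pointing down, gripper open.
Joint ranges: [-2.72, 2.72], [-0.84, 1.66], [-1.02, 1.22], [-1.77, 2.12], [-1.37, 1.28], [-3.14, 3.14]. Speed limits (rad/s): [2.57, 2.57, 3.14, 3.14, 3.14, 3.14].

INTERFACE

Orientations are given as a unit quaternion [w, x, y, z].
In Python, from station import manip gives the robot as it stands.
- The arm moves only by the tool send_rows, never from a script. Its argument "series" is a list of rows, each an object of numbers: "tx", "ty", "tz": the shift along the tool's x, y, z in mm; "wx", "wy", "wz": the turn, a rotation vector about the tool's x, y, z in degrees. In form: [{"tx": .., "ty": .., "tz": .., "wx": .., "wy": .., "wz": ..}, ...]. A call has 1 to 20 rows; each row is the pose to reach, as a shift and turn from the pose measured when the call began, along the tool's axes at that moment; what a row does not reach only later rows make up. A row lasts 1/12 s, in which the tool goes at most 41.7 mm and 7.16 degrees, less where a joint would pass 70% of its speed; a pose out of reach is approached as far as the arm can. A call with a gripper value outside its range is refused whole. "grip" is the closure, from 0 (fully open) to 1 (shut), set as the call begins (left out, the last holds). The fingers move at their own pace and stop on an object; "newtons" is the grip in N (left out, the last holds). Time passes only in rows, so rows that repeat a pose let the fingers close. It gives the time, the measured TCP pose, the force and the opening at its end, in the units of the state.
- manip.get_state(): the state, without advancing time (a new reading comes with each control period).
- manip.snapshot(name): name is "scene" or "top" or "wrist"; returns a dict with "pixels" (384x512x3 uint8, red, green, blue), "depth" (384x512 float32, m along the optical axis (not along the pixel's ray), 0 where there is no reading), "mtx" (3x3 intrinsics, pixels), "dist_coeffs" ([k1, k2, p1, p2, k3] as OpenCV has them; the pictures are not rectified), "world_to_cam" (4x4, takes a point from world to camera coordinates); the wrist camera has in their place "hand_eye" (4x4, takes a point from camera to tool coordinates, whose origin is the TCP and whose axes are the flange's). Camera axes: x right, y up, looking along -z (the intrinsics and any distortion apply to the point x, -y, -z); pixel columns grow to the right and rows downward; lengths in m; the calibration is good to about 2 mm. A picture is of the moment at which its call begins: read the wrist's pose just before it.
- manip.close_job(): hands the job in, once; it reports no verdict.
The state is a dict: "t": time; "q": joint angles; "joint_vel": joint speeds; "joint_torque": joint torques, N m; "tool_pos": TCP position; "eef_rot": TCP orientation; "wrist_force": force on the tool from outside, world axes, zero at the start; "wrist_torque": the same for the moment, N m; "opening": finger opening in m.
Only numpy, scipy, OpenCV 4.12 (cv2) and the standard library are available. Lean on these libraries where they do the work, as an engineer would, in place of code of your own. Each camera call takes 0.05 s, during which the arm holds its last target. There are 200 camera calls.

## Working session

There is one attempt and no reset: what is moved stays moved. The work goes in short steps, Python scripts to look and compute and a tool call to move; the robot and the scene stay as the last step left them, time stands still between calls to the robot, and variables do not carry over. Pictures are saved under pics/ and viewed, about 8 in all and at most 12, crops included, and the job is handed in when it is done.

Besides the shell and the picture viewer there is one more tool, called after "Emit:" by a JSON object that holds its "api" and its "payload". send_rows: Moves the arm, as the interface text tells. Its arguments: {"type":"object","properties":{"series":{"type":"array"},"grip":{"type":"number"},"newtons":{"type":"number"}},"required":["series"]}

```bash
mkdir -p pics; ls
cat > h.py <<'E'
import numpy as np, cv2
from station import manip
from scipy.spatial.transform import Rotation as R
def pose(s):
    w,x,y,z=s["eef_rot"]; T=np.eye(4); T[:3,:3]=R.from_quat([x,y,z,w]).as_matrix(); T[:3,3]=s["tool_pos"]; return T
def snap(name):
    s=manip.get_state(); d=manip.snapshot(name)
    C=pose(s)@np.array(d["hand_eye"]) if name=="wrist" else np.linalg.inv(np.array(d["world_to_cam"]))
    d["C"]=C; return d
def rays(d,uv):
    p=cv2.undistortPoints(np.float64(uv).reshape(-1,1,2),np.array(d["mtx"]),np.array(d["dist_coeffs"]))[:,0]
    return np.c_[p[:,0],-p[:,1],-np.ones(len(p))]@d["C"][:3,:3].T
def plane(d,uv,z):
    r=rays(d,uv); o=d["C"][:3,3]; return o+r*((z-o[2])/r[:,2])[:,None]
def deep(d,uv):
    uv=np.array(uv); r=rays(d,uv); u=uv.astype(int); return d["C"][:3,3]+r*d["depth"][u[:,1],u[:,0]][:,None]
def save(d,n): cv2.imwrite(f"pics/{n}.png",d["pixels"][:,:,::-1])
E
python3 - <<'E'
from h import *
a=snap("scene");b=snap("top")
cv2.imwrite("pics/a.png",cv2.resize(np.vstack([a["pixels"],b["pixels"]])[:,:,::-1],None,fx=.78,fy=.78))
import pickle;pickle.dump((a,b),open("ab.pkl","wb"))
print(a["C"].round(3),b["C"].round(3),manip.get_state())
E
```

```text
pics
[[ 0.426 -0.564  0.707  1.478]
 [ 0.904  0.281 -0.321 -0.387]
 [-0.018  0.777  0.63   0.858]
 [ 0.     0.     0.     1.   ]] [[ 7.000e-03  9.910e-01 -1.330e-01  3.920e-01]
 [-1.000e+00  7.000e-03 -1.000e-03  1.600e-02]
 [-0.000e+00  1.330e-01  9.910e-01  1.577e+00]
 [ 0.000e+00  0.000e+00  0.000e+00  1.000e+00]] {'t': 0.1, 'q': array([-1.42231246e+00,  3.77987419e-01,  7.97838786e-02,  1.27442230e+00,
        2.71917801e-06,  1.46049934e+00]), 'joint_vel': array([-0.00142497, -0.00020137,  0.00320459,  0.00101711,  0.00046727,
        0.00152324]), 'joint_torque': array([ 8.08107525e-04, -4.64692497e+01,  2.70583016e+01,  1.20892862e-02,
       -1.46781163e-04,  2.49440308e-07]), 'tool_pos': array([ 0.14707143, -0.55531292,  0.2554652 ]), 'eef_rot': array([-9.14614900e-04,  9.91640317e-01,  1.29029632e-01, -1.61054295e-05]), 'wrist_force': array([0.01244903, 0.92971799, 0.5008242 ]), 'wrist_torque': array([ 0.01222558, -0.00045432,  0.00560347]), 'opening': 0.08500212401330015}
```

View pics/a.png

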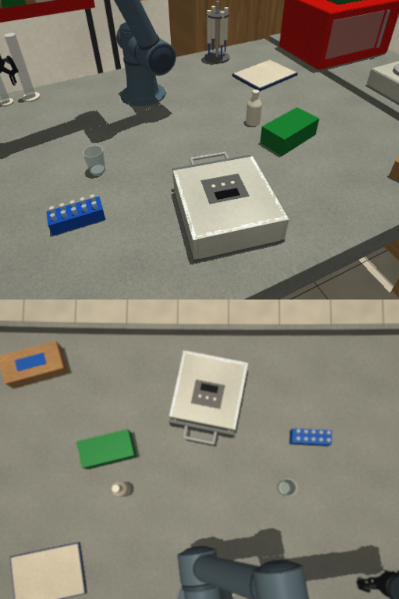

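The scene shows the white incubator at about top-view pixel (267,117) full size, with the handle toward the robot at about (256,175). The bottle and tissues are to the left, and the beaker and rack to the right. Next I measure the roof and handle.

Run:
```python
from h import *
import pickle;a,b=pickle.load(open("ab.pkl","rb"))
v,u=np.mgrid[0:384,0:512]; uv=np.c_[u.ravel(),v.ravel()]
P=deep(b,uv); 
for z0,z1 in[(.09,.11),(.045,.088)]:
    m=(P[:,2]>z0)&(P[:,2]<z1)&(u.ravel()>215)&(u.ravel()<330)&(v.ravel()>55)&(v.ravel()<195)
    img=(m.reshape(384,512)*255).astype(np.uint8)
    n,l,st,c=cv2.connectedComponentsWithStats(img)
    for i in range(1,n):
        if st[i,4]<25: continue
        Q=P[l.ravel()==i]; r=cv2.minAreaRect(Q[:,:2].astype(np.float32)); print(z0,st[i],Q.mean(0).round(4),r, cv2.boxPoints(r).round(4).tolist())
# colour mask roof
g=b["pixels"].astype(int); w=((g.min(2)>150)&(u>200)&(u<340)&(v>50)&(v<200)).astype(np.uint8)
w=cv2.morphologyEx(w,cv2.MORPH_OPEN,np.ones((5,5)))
cs=cv2.findContours(w,0,2)[0]; c=max(cs,key=cv2.contourArea)
Q=plane(b,c[:,0],.1); r=cv2.minAreaRect(Q[:,:2].astype(np.float32)); print("col",r,cv2.boxPoints(r).tolist())
save(b,"b")
cv2.imwrite("pics/b2.png",cv2.resize(b["pixels"][50:210,190:350,::-1],None,fx=3.5,fy=3.5,interpolation=2))
```

```text
0.09 [ 217   65  101  103 7515] [ 0.8321 -0.0092  0.099 ] ((0.8351154923439026, -0.00926266610622406), (0.2699762284755707, 0.28539204597473145), 79.03883361816406) [[0.6693999767303467, -0.11469999700784683], [0.9495000243186951, -0.1688999980688095], [1.0009000301361084, 0.09610000252723694], [0.7207000255584717, 0.15039999783039093]]
0.045 [216 152  86  34 626] [0.6644 0.0248 0.0756] ((0.6639527082443237, 0.022838160395622253), (0.26698771119117737, 0.08073724061250687), 78.9217758178711) [[0.5986999869346619, -0.10040000081062317], [0.6779000163078308, -0.11590000241994858], [0.729200005531311, 0.1460999995470047], [0.6499999761581421, 0.1615999937057495]]
col ((0.8360387086868286, -0.008636191487312317), (0.2699839770793915, 0.2797354459762573), 78.80117797851562) [[0.6726168394088745, -0.113893523812294], [0.9470258951187134, -0.168222114443779], [0.9994605779647827, 0.09662114083766937], [0.7250515222549438, 0.15094973146915436]]
```

View pics/b2.png

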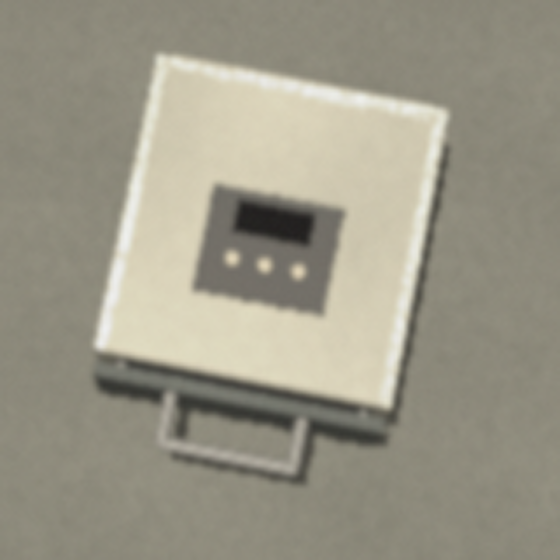

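```bash
cat >> h.py <<'E'
TH=np.radians(-11.2); U=np.array([np.cos(TH),np.sin(TH),0]); V=np.array([-np.sin(TH),np.cos(TH),0])
def rot(jaw,tilt=0):
    # jaw 'x': tool y along U ; 'y': tool y along V, tool x along -U; tilt deg: leans fingers toward -U
    Z=np.array([0,0,-1.])
    if jaw=='x': Y=U
    else:
        Y=V; t=np.radians(tilt); Z=np.cos(t)*Z-np.sin(t)*U
    return np.c_[np.cross(Y,Z),Y,Z]
def go(p,Rm):
    s=manip.get_state();T=pose(s)
    d=T[:3,:3].T@(np.array(p)-T[:3,3])*1000; w=R.from_matrix(T[:3,:3].T@Rm).as_rotvec(degrees=True)
    print("move",d.round(1),w.round(1),"t",round(s["t"],2),"F",s["wrist_force"].round(1),"open",round(s["opening"],4))
E
python3 - <<'E'
from h import *
import pickle;a,b=pickle.load(open("ab.pkl","rb"))
uv=[[190+x/3.5,50+y/3.5] for x,y in [(165,443),(232,457),(298,471),(167,390),(303,416)]]
print(plane(b,uv,.075).round(4), rot('x'))
go([.630,.029,.20],rot('x'))
E
```

```text
[[ 0.6422  0.0846  0.075 ]
 [ 0.63    0.0246  0.075 ]
 [ 0.6177 -0.0345  0.075 ]
 [ 0.6905  0.0834  0.075 ]
 [ 0.6676 -0.0389  0.075 ]] [[ 0.19423435  0.98095516  0.        ]
 [ 0.98095516 -0.19423435  0.        ]
 [ 0.          0.         -1.        ]]
move [ 616.4 -441.2   56.4] [ -0.1  -0.1 -64. ] t 0.1 F [0.  0.9 0.5] open 0.085
```

Emit:
{"api": "send_rows", "payload": {"series": [{"tx": 31,"ty": -22,"tz": 3,"wz": -3},{"tx": 62,"ty": -44,"tz": 6,"wz": -6},{"tx": 92,"ty": -66,"tz": 8,"wz": -10},{"tx": 123,"ty": -88,"tz": 11,"wz": -13},{"tx": 154,"ty": -110,"tz": 14,"wz": -16},{"tx": 185,"ty": -132,"tz": 17,"wz": -19},{"tx": 216,"ty": -154,"tz": 20,"wz": -22},{"tx": 247,"ty": -176,"tz": 22,"wz": -26},{"tx": 277,"ty": -199,"tz": 25,"wz": -29},{"tx": 308,"ty": -221,"tz": 28,"wz": -32},{"tx": 339,"ty": -243,"tz": 31,"wz": -35},{"tx": 370,"ty": -265,"tz": 34,"wz": -38},{"tx": 401,"ty": -287,"tz": 36,"wz": -42},{"tx": 431,"ty": -309,"tz": 39,"wz": -45},{"tx": 462,"ty": -331,"tz": 42,"wz": -48},{"tx": 493,"ty": -353,"tz": 45,"wz": -51},{"tx": 524,"ty": -375,"tz": 48,"wz": -54},{"tx": 555,"ty": -397,"tz": 50,"wz": -58},{"tx": 585,"ty": -419,"tz": 53,"wz": -61},{"tx": 616,"ty": -441,"tz": 56,"wz": -64}], "grip": 0.5}}

```text
invalid input at $.series[0]: expected keys tx, ty, tz, wx, wy, wz
```

Run:
```python
from h import *
d=snap("wrist"); print(manip.get_state()["tool_pos"],manip.get_state()["q"].round(2)); save(d,"w1")
import pickle;pickle.dump(d,open("w1.pkl","wb"))
go([.630,.026,.081],rot('x'))
```

```text
[ 0.14711085 -0.55540726  0.2555876 ] [-1.42  0.38  0.08  1.27  0.    1.46]
move [ 615.6 -438.2  175.4] [ -0.1  -0.1 -64. ] t 0.15 F [ 0.3 -0.6  0.5] open 0.0852
```

View pics/w1.png

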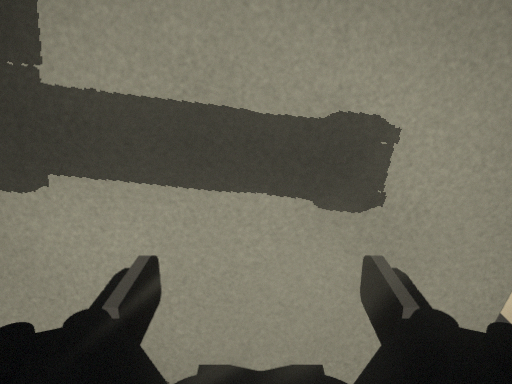

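The call was refused because every row needs all six keys, so the arm hasn't moved. The wrist picture shows only the bench and the open fingers. I'll resend it with complete rows.

Emit:
{"api": "send_rows", "payload": {"series": [{"tx": 62,"ty": -44,"tz": 6,"wx": 0,"wy": 0,"wz": -6},{"tx": 62,"ty": -44,"tz": 6,"wx": 0,"wy": 0,"wz": -6},{"tx": 123,"ty": -88,"tz": 11,"wx": 0,"wy": 0,"wz": -13},{"tx": 123,"ty": -88,"tz": 11,"wx": 0,"wy": 0,"wz": -13},{"tx": 185,"ty": -132,"tz": 17,"wx": 0,"wy": 0,"wz": -19},{"tx": 185,"ty": -132,"tz": 17,"wx": 0,"wy": 0,"wz": -19},{"tx": 247,"ty": -176,"tz": 22,"wx": 0,"wy": 0,"wz": -26},{"tx": 247,"ty": -176,"tz": 22,"wx": 0,"wy": 0,"wz": -26},{"tx": 308,"ty": -221,"tz": 28,"wx": 0,"wy": 0,"wz": -32},{"tx": 308,"ty": -221,"tz": 28,"wx": 0,"wy": 0,"wz": -32},{"tx": 370,"ty": -265,"tz": 34,"wx": 0,"wy": 0,"wz": -38},{"tx": 370,"ty": -265,"tz": 34,"wx": 0,"wy": 0,"wz": -38},{"tx": 431,"ty": -309,"tz": 39,"wx": 0,"wy": 0,"wz": -45},{"tx": 431,"ty": -309,"tz": 39,"wx": 0,"wy": 0,"wz": -45},{"tx": 493,"ty": -353,"tz": 45,"wx": 0,"wy": 0,"wz": -51},{"tx": 555,"ty": -397,"tz": 50,"wx": 0,"wy": 0,"wz": -58},{"tx": 555,"ty": -397,"tz": 50,"wx": 0,"wy": 0,"wz": -58},{"tx": 616,"ty": -441,"tz": 56,"wx": 0,"wy": 0,"wz": -64},{"tx": 616,"ty": -441,"tz": 56,"wx": 0,"wy": 0,"wz": -64},{"tx": 616,"ty": -441,"tz": 56,"wx": 0,"wy": 0,"wz": -64}], "grip": 0.5, "newtons": 40}}

```text
t: 1.82
tool_pos: [0.6316, 0.0328, 0.1992]
eef_rot: [-0.001, 0.771, 0.636, 0.001]
wrist_force: [-0.4, 0.2, 0.4]
opening: 0.0427
```

Run:
```python
from h import *
d=snap("wrist"); print(manip.get_state()["tool_pos"],manip.get_state()["q"].round(2)); save(d,"w2")
import pickle;pickle.dump(d,open("w2.pkl","wb"))
go([.630,.026,.081],rot('x'))
```

```text
[0.63252173 0.03418535 0.19867298] [-0.05  0.52  0.15  1.2   0.    1.71]
move [ -9.   -0.9 117.6] [-0.  -0.2  0.3] t 1.87 F [ 2.6  1.3 -0. ] open 0.0425
```

View pics/w2.png

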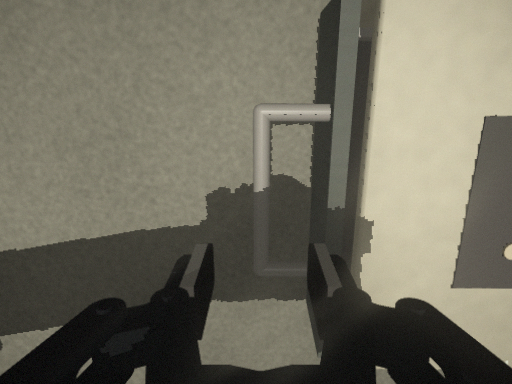

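The handle bar runs along column ~262 (rows 108–270), with the panel top at columns ~333–358, and it is centred between the fingers. I'll measure both and then descend.

Run:
```python
from h import *
import pickle;d=pickle.load(open("w2.pkl","rb"))
P=plane(d,[[263,113],[263,190],[263,264]],.075);print(P.round(4),deep(d,[[263,150],[263,190]]).round(3))
Q=plane(d,[[341,60],[362,60],[333,180],[353,180]],.09);print("panel",Q.round(4),deep(d,[[345,60],[345,120]]).round(3))
c=(P[0]+P[2])/2;print(c, ((Q-c)@U).round(4), np.degrees(np.arctan2(*(P[0]-P[2])[:2])))
go([c[0],c[1],.081],rot('x'))
```

```text
[[ 0.6442  0.0892  0.075 ]
 [ 0.6339  0.0352  0.075 ]
 [ 0.6226 -0.0243  0.075 ]] [[0.64  0.065 0.082]
 [0.634 0.037 0.081]]
panel [[0.6972 0.1124 0.09  ]
 [0.7098 0.1099 0.09  ]
 [0.6827 0.0377 0.09  ]
 [0.696  0.0351 0.09  ]] [[0.7   0.112 0.09 ]
 [0.696 0.076 0.089]]
[0.63341099 0.03242872 0.075     ] [0.047  0.0599 0.0473 0.0609] 10.801631165395657
move [ -2.1   1.3 117.7] [-0.  -0.2  0.3] t 1.87 F [ 2.6  1.3 -0. ] open 0.0425
```

Emit:
{"api": "send_rows", "payload": {"series": [{"tx": -2,"ty": 1,"tz": 30,"wx": 0,"wy": 0,"wz": 0},{"tx": -2,"ty": 1,"tz": 60,"wx": 0,"wy": 0,"wz": 0},{"tx": -2,"ty": 1,"tz": 90,"wx": 0,"wy": 0,"wz": 0},{"tx": -2,"ty": 1,"tz": 117,"wx": 0,"wy": 0,"wz": 0},{"tx": -2,"ty": 1,"tz": 117,"wx": 0,"wy": 0,"wz": 0},{"tx": -2,"ty": 1,"tz": 117,"wx": 0,"wy": 0,"wz": 0}]}}

```text
t: 2.37
tool_pos: [0.631, 0.0324, 0.0801]
eef_rot: [-0.003, 0.771, 0.637, -0.0]
wrist_force: [0.4, -0.4, 0.4]
opening: 0.0427
```

Emit:
{"api": "send_rows", "payload": {"series": [{"tx": 0,"ty": 0,"tz": 0,"wx": 0,"wy": 0,"wz": 0},{"tx": 0,"ty": 0,"tz": 0,"wx": 0,"wy": 0,"wz": 0},{"tx": 0,"ty": 0,"tz": 0,"wx": 0,"wy": 0,"wz": 0},{"tx": 0,"ty": 0,"tz": 0,"wx": 0,"wy": 0,"wz": 0},{"tx": 0,"ty": 0,"tz": 0,"wx": 0,"wy": 0,"wz": 0},{"tx": 0,"ty": 0,"tz": 0,"wx": 0,"wy": 0,"wz": 0}], "grip": 1, "newtons": 40}}

```text
t: 2.87
tool_pos: [0.6325, 0.0322, 0.0824]
eef_rot: [-0.002, 0.771, 0.637, 0.001]
wrist_force: [-1.8, -0.2, 5.9]
opening: 0.0105
```

Emit:
{"api": "send_rows", "payload": {"series": [{"tx": 0,"ty": -4,"tz": 0,"wx": 0,"wy": 0,"wz": 0},{"tx": 0,"ty": -10,"tz": 0,"wx": 0,"wy": 0,"wz": 0},{"tx": 0,"ty": -18,"tz": 0,"wx": 0,"wy": 0,"wz": 0},{"tx": 0,"ty": -28,"tz": 0,"wx": 0,"wy": 0,"wz": 0},{"tx": 0,"ty": -39,"tz": 0,"wx": 0,"wy": 0,"wz": 0},{"tx": 0,"ty": -50,"tz": 0,"wx": 0,"wy": 0,"wz": 0},{"tx": 0,"ty": -61,"tz": 0,"wx": 0,"wy": 0,"wz": 0},{"tx": 0,"ty": -72,"tz": 0,"wx": 0,"wy": 0,"wz": 0},{"tx": 0,"ty": -83,"tz": 0,"wx": 0,"wy": 0,"wz": 0},{"tx": 0,"ty": -94,"tz": 0,"wx": 0,"wy": 0,"wz": 0},{"tx": 0,"ty": -105,"tz": 0,"wx": 0,"wy": 0,"wz": 0},{"tx": 0,"ty": -116,"tz": 0,"wx": 0,"wy": 0,"wz": 0},{"tx": 0,"ty": -127,"tz": 0,"wx": 0,"wy": 0,"wz": 0},{"tx": 0,"ty": -138,"tz": 0,"wx": 0,"wy": 0,"wz": 0},{"tx": 0,"ty": -148,"tz": 0,"wx": 0,"wy": 0,"wz": 0},{"tx": 0,"ty": -157,"tz": 0,"wx": 0,"wy": 0,"wz": 0},{"tx": 0,"ty": -165,"tz": 0,"wx": 0,"wy": 0,"wz": 0},{"tx": 0,"ty": -171,"tz": 0,"wx": 0,"wy": 0,"wz": 0},{"tx": 0,"ty": -175,"tz": 0,"wx": 0,"wy": 0,"wz": 0},{"tx": 0,"ty": -178,"tz": 0,"wx": 0,"wy": 0,"wz": 0}]}}

```text
t: 4.53
tool_pos: [0.4567, 0.0668, 0.0825]
eef_rot: [-0.003, 0.771, 0.637, 0.001]
wrist_force: [3.5, 4.8, -9.2]
opening: 0.0105
```

Emit:
{"api": "send_rows", "payload": {"series": [{"tx": 0,"ty": -3,"tz": 0,"wx": 0,"wy": 0,"wz": 0},{"tx": 0,"ty": -6,"tz": 0,"wx": 0,"wy": 0,"wz": 0},{"tx": 0,"ty": -9,"tz": 0,"wx": 0,"wy": 0,"wz": 0},{"tx": 0,"ty": -11,"tz": 0,"wx": 0,"wy": 0,"wz": 0},{"tx": 0,"ty": -13,"tz": 0,"wx": 0,"wy": 0,"wz": 0},{"tx": 0,"ty": -13,"tz": 0,"wx": 0,"wy": 0,"wz": 0}]}}

```text
t: 5.03
tool_pos: [0.4534, 0.0675, 0.0828]
eef_rot: [0.004, 0.771, 0.637, 0.007]
wrist_force: [28.7, -1.9, -40.1]
opening: 0.0103
```

Emit:
{"api": "send_rows", "payload": {"series": [{"tx": 0,"ty": 0,"tz": 0,"wx": 0,"wy": 0,"wz": 0},{"tx": 0,"ty": 0,"tz": 0,"wx": 0,"wy": 0,"wz": 0}]}}

```text
t: 5.2
tool_pos: [0.454, 0.0673, 0.0825]
eef_rot: [0.004, 0.771, 0.636, 0.007]
wrist_force: [2.2, 1.8, -7.4]
opening: 0.0103
```

Run:
```python
from h import *
d=snap("wrist");t=snap("top");print(manip.get_state())
import pickle;pickle.dump((d,t),open("w3.pkl","wb"))
cv2.imwrite("pics/w3.png",np.hstack([cv2.resize(d["pixels"],None,fx=.75,fy=.75)[:, :, ::-1],cv2.resize(t["pixels"][60:236,190:350,::-1],(262,288))]))
```

```text
{'t': 5.3, 'q': array([ 0.00796486,  0.27193696, -0.55483416,  0.72765911,  0.00181954,
        1.7695433 ]), 'joint_vel': array([ 1.69079365e-03, -2.04108251e-03, -3.60437720e-03, -2.66546672e-03,
       -2.72745128e-03,  4.42136523e-06]), 'joint_torque': array([-3.19779161e-01, -4.11513126e+01,  2.19197059e+01,  2.71445833e+00,
       -4.75310516e-01, -3.12634860e-02]), 'tool_pos': array([0.4535594 , 0.06743448, 0.08254439]), 'eef_rot': array([0.00445215, 0.77121061, 0.63652683, 0.0069258 ]), 'wrist_force': array([  7.721057  ,   1.89910475, -14.37949275]), 'wrist_torque': array([ 0.33440805, -1.14890985, -0.0075023 ]), 'opening': 0.0102050186730868}
```

View pics/w3.png

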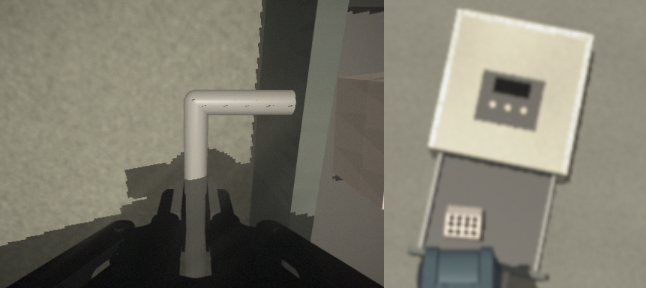

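The tray is out against a hard stop: 28 N with almost no further travel. The block (top-crop centre ≈ (463,222)) is clear of the roof, askew, and toward the left side. I'll release and go up over the tray.

Emit:
{"api": "send_rows", "payload": {"series": [{"tx": 0,"ty": 0,"tz": 0,"wx": 0,"wy": 0,"wz": 0},{"tx": 0,"ty": 0,"tz": 0,"wx": 0,"wy": 0,"wz": 0},{"tx": 0,"ty": 0,"tz": 0,"wx": 0,"wy": 0,"wz": 0},{"tx": 0,"ty": 0,"tz": 0,"wx": 0,"wy": 0,"wz": 0},{"tx": 0,"ty": 0,"tz": -30,"wx": 0,"wy": 0,"wz": 0},{"tx": 0,"ty": 0,"tz": -60,"wx": 0,"wy": 0,"wz": 0},{"tx": 0,"ty": 0,"tz": -100,"wx": 0,"wy": 0,"wz": 0},{"tx": 0,"ty": 0,"tz": -140,"wx": 0,"wy": 0,"wz": 0},{"tx": 0,"ty": 0,"tz": -160,"wx": 0,"wy": 0,"wz": 0},{"tx": 0,"ty": 0,"tz": -160,"wx": 0,"wy": 0,"wz": 0}], "grip": 0.5}}

```text
t: 6.13
tool_pos: [0.4538, 0.0671, 0.2482]
eef_rot: [0.008, 0.771, 0.637, 0.011]
wrist_force: [-0.2, 0.2, -0.1]
opening: 0.0425
```

Run:
```python
from h import *
d=snap("wrist");t=snap("top");print(manip.get_state()["tool_pos"],manip.get_state()["wrist_force"])
import pickle;pickle.dump((d,t),open("w4.pkl","wb"))
save(d,"w4")
```

```text
[0.4514158  0.06705797 0.24349117] [ 0.26876366 -0.82766202 -0.03380659]
```

View pics/w4.png

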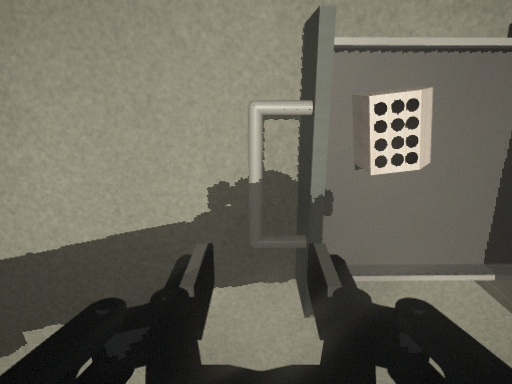

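The block's top face has corners at about (369,97), (421,89), (424,169) and (371,175), with the bevel on the right (incubator side). The panel's top strip runs down columns ~315–333.

Run:
```python
from h import *
import pickle;d,t=pickle.load(open("w4.pkl","rb"))
P=plane(d,[[369,97],[421,89],[424,169],[371,175]],.08)
B=plane(d,[[434,88],[431,162]],.062)
F=plane(d,[[335,8],[329,110],[326,160]],.09); H=plane(d,[[257,107],[257,242]],.075)
hc=H.mean(0);print("handle",H.round(4),hc)
for n,X in(("top",P),("bev",B),("fence",F)):
    r=X-hc; print(n,X.round(4).tolist(),"U",(r@U).round(4),"V",(r@V).round(4))
e=P[1]-P[0];f=P[2]-P[3];g=P[0]-P[3]
print(*[np.degrees(np.arctan2(k[1],k[0])).round(1) for k in(e,f,g)],np.linalg.norm(e),np.linalg.norm(f),np.linalg.norm(g))
# depth checks
print(deep(d,[[390,117],[400,150],[427,120],[340,200],[326,100]]).round(3).tolist())
# top view: block top centroid
v,u=np.mgrid[0:384,0:512];Q=deep(t,np.c_[u.ravel(),v.ravel()]);r=Q-hc
m=(abs(Q[:,2]-.08)<.008)&(r@U>.065)&(r@U<.2)&(abs(r@V)<.1);X=r[m];print("topcam block",m.sum(),(X@U).mean(),(X@V).mean(),(X@U).min(),(X@U).max())
m=(abs(Q[:,2]-.09)<.008)&(abs(r@V)<.12)&(r@U>.02)&(r@U<.08);print("fence",m.sum(),np.percentile(r[m]@U,[5,50,95]))
m=(abs(Q[:,2]-.1)<.006)&(abs(r@V)<.1)&(r@U>.15)&(r@U<.6);print("roof",(r[m]@U).min(),(r[m]@U).max())
```

```text
handle [[0.4667 0.125  0.075 ]
 [0.4434 0.0063 0.075 ]] [0.45504027 0.0656198  0.075     ]
top [[0.5564, 0.1157, 0.08], [0.598, 0.1138, 0.08], [0.5972, 0.0471, 0.08], [0.5519, 0.0508, 0.08]] U [0.0897 0.1309 0.143  0.0979] V [0.0688 0.075  0.0095 0.0043]
bev [[0.6173, 0.1107, 0.062], [0.6121, 0.0464, 0.062]] U [0.1505 0.1578] V [0.0757 0.0117]
fence [[0.5349, 0.1829, 0.09], [0.5214, 0.1129, 0.09], [0.5138, 0.0739, 0.09]] U [0.0555 0.0559 0.056 ] V [0.1306 0.0593 0.0195]
-2.6 -4.6 86.0 0.041661621330848116 0.045469022391199695 0.0650645185177086
[[0.572, 0.097, 0.081], [0.578, 0.067, 0.079], [0.607, 0.086, 0.069], [0.533, 0.014, 0.03], [0.52, 0.121, 0.091]]
topcam block 323 0.1164749034570126 0.03929879150226084 0.08931868708477239 0.14757901991339079
fence 89 [0.04420217 0.04992803 0.0553822 ]
roof 0.24517352852791802 0.5289566395420433
```

```bash
cat >> h.py <<'E'
HC=np.array([.4550,.0656,0])
def at(u,v,z): return HC+u*U+v*V+np.array([0,0,z])
E
python3 - <<'E'
from h import *
p=at(.187,.041,.20);print(p);go(p,rot('y'))
E
```

```text
[0.64640222 0.06949734 0.2       ]
move [ 39.1 190.2  47.1] [  1.1   0.6 -89.7] t 6.23 F [ 0.3 -0.8 -0. ] open 0.0424
```

Emit:
{"api": "send_rows", "payload": {"series": [{"tx": 5,"ty": 24,"tz": 6,"wx": 0,"wy": 0,"wz": -11},{"tx": 5,"ty": 24,"tz": 6,"wx": 0,"wy": 0,"wz": -11},{"tx": 10,"ty": 48,"tz": 12,"wx": 0,"wy": 0,"wz": -22},{"tx": 10,"ty": 48,"tz": 12,"wx": 0,"wy": 0,"wz": -22},{"tx": 15,"ty": 71,"tz": 18,"wx": 0,"wy": 0,"wz": -34},{"tx": 15,"ty": 71,"tz": 18,"wx": 0,"wy": 0,"wz": -34},{"tx": 20,"ty": 95,"tz": 24,"wx": 0,"wy": 0,"wz": -45},{"tx": 20,"ty": 95,"tz": 24,"wx": 0,"wy": 0,"wz": -45},{"tx": 24,"ty": 119,"tz": 30,"wx": 0,"wy": 0,"wz": -56},{"tx": 24,"ty": 119,"tz": 30,"wx": 0,"wy": 0,"wz": -56},{"tx": 29,"ty": 143,"tz": 36,"wx": 0,"wy": 0,"wz": -67},{"tx": 29,"ty": 143,"tz": 36,"wx": 0,"wy": 0,"wz": -67},{"tx": 34,"ty": 166,"tz": 42,"wx": 1,"wy": 0,"wz": -79},{"tx": 34,"ty": 166,"tz": 42,"wx": 1,"wy": 0,"wz": -79},{"tx": 39,"ty": 190,"tz": 47,"wx": 1,"wy": 0.6,"wz": -90},{"tx": 39,"ty": 190,"tz": 47,"wx": 1,"wy": 0.6,"wz": -90},{"tx": 39,"ty": 190,"tz": 47,"wx": 1,"wy": 0.6,"wz": -90},{"tx": 39,"ty": 190,"tz": 47,"wx": 1,"wy": 0.6,"wz": -90}]}}

```text
t: 7.73
tool_pos: [0.6449, 0.0693, 0.198]
eef_rot: [-0.002, 0.096, 0.995, 0.0]
wrist_force: [0.5, -0.8, 0.5]
opening: 0.0425
```

Run:
```python
from h import *
d=snap("wrist");save(d,"w5")
go(at(.187,.041,.062),rot('y'));print(manip.get_state()["q"].round(2),manip.get_state()["tool_pos"])
```

```text
move [ -1.7   0.4 136.7] [ 0.  -0.1  0.2] t 7.78 F [-0.2  0.7 -0.5] open 0.0427
[0.01 0.55 0.21 1.23 0.   0.2 ] [0.64504144 0.06937512 0.19873503]
```

View pics/w5.png

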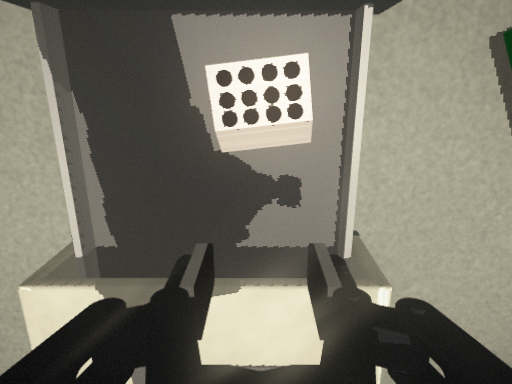

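The block is straight ahead, spanning columns 206–312 and centred on the fingers. The roof edge is at row ~285. Now I descend behind the block.

Emit:
{"api": "send_rows", "payload": {"series": [{"tx": -2,"ty": 0,"tz": 30,"wx": 0,"wy": 0,"wz": 0},{"tx": -2,"ty": 0,"tz": 60,"wx": 0,"wy": 0,"wz": 0},{"tx": -2,"ty": 0,"tz": 90,"wx": 0,"wy": 0,"wz": 0},{"tx": -2,"ty": 0,"tz": 115,"wx": 0,"wy": 0,"wz": 0},{"tx": -2,"ty": 0,"tz": 130,"wx": 0,"wy": 0,"wz": 0},{"tx": -2,"ty": 0,"tz": 136,"wx": 0,"wy": 0,"wz": 0},{"tx": -2,"ty": 0,"tz": 136,"wx": 0,"wy": 0,"wz": 0},{"tx": -2,"ty": 0,"tz": 136,"wx": 0,"wy": 0,"wz": 0}]}}

```text
t: 8.45
tool_pos: [0.6467, 0.0691, 0.0636]
eef_rot: [-0.001, 0.096, 0.995, 0.0]
wrist_force: [0.6, -0.8, -0.5]
opening: 0.0427
```

Run:
```python
from h import *
s=manip.get_state();print(s["tool_pos"],s["wrist_force"].round(1))
go(at(.057+.060+.011,.041,.062),rot('y'))
```

```text
[0.64671456 0.06911983 0.06356912] [ 0.6 -0.8 -0.5]
move [59.4  0.5  1.7] [ 0.  -0.1  0.1] t 8.45 F [ 0.6 -0.8 -0.5] open 0.0427
```

Flush should come at about tx 59. I push slowly to 52 first, then in small steps while reading the force.

Emit:
{"api": "send_rows", "payload": {"series": [{"tx": 5,"ty": 0,"tz": 0,"wx": 0,"wy": 0,"wz": 0},{"tx": 10,"ty": 0,"tz": 0,"wx": 0,"wy": 0,"wz": 0},{"tx": 15,"ty": 0,"tz": 0,"wx": 0,"wy": 0,"wz": 0},{"tx": 19,"ty": 0,"tz": 0,"wx": 0,"wy": 0,"wz": 0},{"tx": 23,"ty": 0,"tz": 0,"wx": 0,"wy": 0,"wz": 0},{"tx": 27,"ty": 0,"tz": 0,"wx": 0,"wy": 0,"wz": 0},{"tx": 31,"ty": 0,"tz": 0,"wx": 0,"wy": 0,"wz": 0},{"tx": 35,"ty": 0,"tz": 0,"wx": 0,"wy": 0,"wz": 0},{"tx": 39,"ty": 0,"tz": 0,"wx": 0,"wy": 0,"wz": 0},{"tx": 42,"ty": 0,"tz": 0,"wx": 0,"wy": 0,"wz": 0},{"tx": 45,"ty": 0,"tz": 0,"wx": 0,"wy": 0,"wz": 0},{"tx": 48,"ty": 0,"tz": 0,"wx": 0,"wy": 0,"wz": 0},{"tx": 50,"ty": 0,"tz": 0,"wx": 0,"wy": 0,"wz": 0},{"tx": 52,"ty": 0,"tz": 0,"wx": 0,"wy": 0,"wz": 0},{"tx": 52,"ty": 0,"tz": 0,"wx": 0,"wy": 0,"wz": 0}]}}

```text
t: 9.7
tool_pos: [0.595, 0.0792, 0.0635]
eef_rot: [-0.001, 0.096, 0.995, 0.0]
wrist_force: [0.1, -0.0, 0.3]
opening: 0.0427
```

Emit:
{"api": "send_rows", "payload": {"series": [{"tx": 1,"ty": 0,"tz": 0,"wx": 0,"wy": 0,"wz": 0},{"tx": 2,"ty": 0,"tz": 0,"wx": 0,"wy": 0,"wz": 0},{"tx": 3,"ty": 0,"tz": 0,"wx": 0,"wy": 0,"wz": 0},{"tx": 4,"ty": 0,"tz": 0,"wx": 0,"wy": 0,"wz": 0},{"tx": 4,"ty": 0,"tz": 0,"wx": 0,"wy": 0,"wz": 0}]}}

```text
t: 10.12
tool_pos: [0.5908, 0.08, 0.0635]
eef_rot: [-0.002, 0.096, 0.995, 0.0]
wrist_force: [0.2, 0.7, 0.2]
opening: 0.0427
```

Emit:
{"api": "send_rows", "payload": {"series": [{"tx": 1,"ty": 0,"tz": 0,"wx": 0,"wy": 0,"wz": 0},{"tx": 2,"ty": 0,"tz": 0,"wx": 0,"wy": 0,"wz": 0},{"tx": 3,"ty": 0,"tz": 0,"wx": 0,"wy": 0,"wz": 0},{"tx": 4,"ty": 0,"tz": 0,"wx": 0,"wy": 0,"wz": 0},{"tx": 4,"ty": 0,"tz": 0,"wx": 0,"wy": 0,"wz": 0}]}}

```text
t: 10.53
tool_pos: [0.5879, 0.0805, 0.0637]
eef_rot: [-0.001, 0.096, 0.995, -0.0]
wrist_force: [3.4, -1.9, -0.7]
opening: 0.0428
```

Run:
```python
from h import *
s=manip.get_state();print(s["tool_pos"],s["wrist_force"].round(1),(s["tool_pos"]-HC)@U,(s["tool_pos"]-HC)@V)
d=snap("wrist");save(d,"w6")
import pickle;pickle.dump(d,open("w6.pkl","wb"))
```

```text
[0.58785343 0.08051581 0.06370248] [ 3.4 -1.9 -0.7] 0.1274260987316333 0.040436444285665
```

View pics/w6.png

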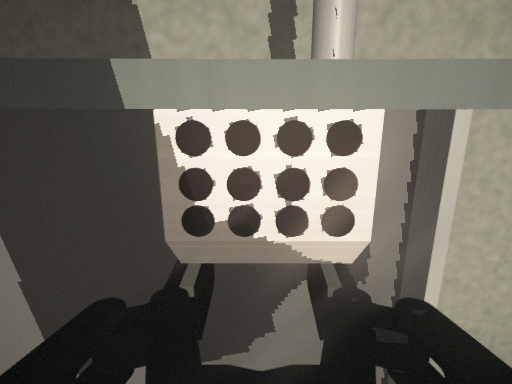

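The block is against the panel (top row ~108), square, and centred between the fingers, with about 3.5 N building up. I press a little harder to seat it.

Emit:
{"api": "send_rows", "payload": {"series": [{"tx": 1,"ty": 0,"tz": 0,"wx": 0,"wy": 0,"wz": 0},{"tx": 2,"ty": 0,"tz": 0,"wx": 0,"wy": 0,"wz": 0},{"tx": 3,"ty": 0,"tz": 0,"wx": 0,"wy": 0,"wz": 0},{"tx": 4,"ty": 0,"tz": 0,"wx": 0,"wy": 0,"wz": 0},{"tx": 4,"ty": 0,"tz": 0,"wx": 0,"wy": 0,"wz": 0},{"tx": 4,"ty": 0,"tz": 0,"wx": 0,"wy": 0,"wz": 0}]}}

```text
t: 11.08
tool_pos: [0.5877, 0.0806, 0.0648]
eef_rot: [0.003, 0.097, 0.995, -0.0]
wrist_force: [9.4, -2.9, -3.7]
opening: 0.0426
```

Run:
```python
from h import *
s=manip.get_state();print(s["tool_pos"],s["wrist_force"].round(1),(s["tool_pos"]-HC)@U)
# stage: back 30, up, then tilt
go(at(.175,.041,.064),rot('y')); go(at(.175,.041,.15),rot('y',40))
```

```text
[0.58769732 0.08055369 0.06476   ] [ 9.4 -2.9 -3.7] 0.12726559808217072
move [-47.7   0.5   1.1] [-0.   0.4  0.1] t 11.08 F [ 9.4 -2.9 -3.7] open 0.0426
move [-48.3   0.5 -84.9] [-0.  40.4  0.1] t 11.08 F [ 9.4 -2.9 -3.7] open 0.0426
```

Emit:
{"api": "send_rows", "payload": {"series": [{"tx": -12,"ty": 0,"tz": 0,"wx": 0,"wy": 0,"wz": 0},{"tx": -30,"ty": 0,"tz": -5,"wx": 0,"wy": 0,"wz": 0},{"tx": -45,"ty": 0,"tz": -30,"wx": 0,"wy": 0,"wz": 0},{"tx": -45,"ty": 0,"tz": -60,"wx": 0,"wy": 0,"wz": 0},{"tx": -45,"ty": 0,"tz": -85,"wx": 0,"wy": 7,"wz": 0},{"tx": -45,"ty": 0,"tz": -85,"wx": 0,"wy": 14,"wz": 0},{"tx": -45,"ty": 0,"tz": -85,"wx": 0,"wy": 21,"wz": 0},{"tx": -45,"ty": 0,"tz": -85,"wx": 0,"wy": 28,"wz": 0},{"tx": -45,"ty": 0,"tz": -85,"wx": 0,"wy": 35,"wz": 0},{"tx": -45,"ty": 0,"tz": -85,"wx": 0,"wy": 40,"wz": 0},{"tx": -45,"ty": 0,"tz": -85,"wx": 0,"wy": 45,"wz": 0},{"tx": -45,"ty": 0,"tz": -85,"wx": 0,"wy": 45,"wz": 0},{"tx": -45,"ty": 0,"tz": -85,"wx": 0,"wy": 45,"wz": 0}]}}

```text
t: 12.17
tool_pos: [0.6164, 0.0781, 0.0735]
eef_rot: [-0.326, 0.095, 0.94, 0.039]
wrist_force: [0.4, -0.6, 0.1]
opening: 0.0428
```

Run:
```python
from h import *
s=manip.get_state();print(s["tool_pos"],s["wrist_force"].round(1),s["q"].round(2)); T=pose(s); print(T[:3,:3]@[0,0,1],U)
go(at(.145,.041,.108),rot('y',45))
```

```text
[0.61640234 0.07805996 0.07351663] [ 0.4 -0.6  0.1] [-0.03  1.33  1.21  2.11  0.12  0.13]
[-0.60565112  0.13536137 -0.78413266] [ 0.98095516 -0.19423435  0.        ]
move [ 29.9  -2.3 -20.3] [ 0.9  6.6 -0. ] t 12.17 F [ 0.4 -0.6  0.1] open 0.0428
```

Run:
```python
from h import *
go(at(.155,.041,.11),rot('y',28));go(at(.142,.041,.100),rot('y',28))
```

```text
move [ 23.3  -2.2 -28.1] [  0.9 -10.4  -0.2] t 12.17 F [ 0.4 -0.6  0.1] open 0.0428
move [ 27.3  -2.4 -12.2] [  0.9 -10.4  -0.2] t 12.17 F [ 0.4 -0.6  0.1] open 0.0428
```

Emit:
{"api": "send_rows", "payload": {"series": [{"tx": 6,"ty": -1,"tz": -14,"wx": 0.5,"wy": -5,"wz": 0},{"tx": 20,"ty": -2,"tz": -28,"wx": 0.9,"wy": -10.4,"wz": 0},{"tx": 23,"ty": -2,"tz": -28,"wx": 0.9,"wy": -10.4,"wz": 0},{"tx": 25,"ty": -2,"tz": -20,"wx": 0.9,"wy": -10.4,"wz": 0},{"tx": 27,"ty": -2,"tz": -12,"wx": 0.9,"wy": -10.4,"wz": 0},{"tx": 27,"ty": -2,"tz": -12,"wx": 0.9,"wy": -10.4,"wz": 0},{"tx": 27,"ty": -2,"tz": -12,"wx": 0.9,"wy": -10.4,"wz": 0}]}}

```text
t: 12.75
tool_pos: [0.6029, 0.079, 0.1023]
eef_rot: [-0.239, 0.096, 0.966, 0.023]
wrist_force: [-0.4, 1.0, 0.1]
opening: 0.0426
```

Run:
```python
from h import *
s=manip.get_state();print(s["tool_pos"],s["wrist_force"].round(1),s["q"].round(2))
go(at(.142,.041,.100),rot('y',28))
go(at(.1274,.041,.0856),rot('y',28))
d=snap("wrist");save(d,"w7")
```

```text
[0.60285714 0.07899382 0.10230721] [-0.4  1.   0.1] [-0.01  0.97  0.62  1.7   0.08  0.16]
move [-0.7 -0.9  2.2] [-0.   0.2 -0.1] t 12.75 F [-0.4  1.   0.1] open 0.0426
move [ 5.5 -0.9 21.8] [-0.   0.2 -0.1] t 12.75 F [-0.4  1.   0.1] open 0.0426
```

View pics/w7.png

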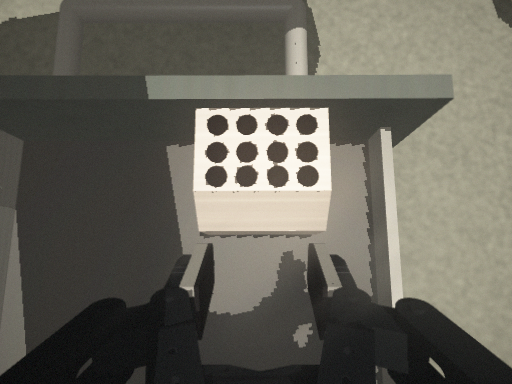

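The block is still flush and square (top at columns 195–330), and both fingertips (columns ~200 and ~322) face the bevel. I advance diagonally.

Emit:
{"api": "send_rows", "payload": {"series": [{"tx": 1,"ty": -1,"tz": 5,"wx": 0,"wy": 0,"wz": 0},{"tx": 2,"ty": -1,"tz": 10,"wx": 0,"wy": 0,"wz": 0},{"tx": 3.5,"ty": -1,"tz": 14,"wx": 0,"wy": 0,"wz": 0},{"tx": 4,"ty": -1,"tz": 16,"wx": 0,"wy": 0,"wz": 0},{"tx": 4.5,"ty": -1,"tz": 17,"wx": 0,"wy": 0,"wz": 0},{"tx": 4.5,"ty": -1,"tz": 17,"wx": 0,"wy": 0,"wz": 0}]}}

```text
t: 13.3
tool_pos: [0.5908, 0.0802, 0.0884]
eef_rot: [-0.24, 0.096, 0.966, 0.023]
wrist_force: [-0.2, -0.2, -1.0]
opening: 0.0427
```

Emit:
{"api": "send_rows", "payload": {"series": [{"tx": 0.3,"ty": 0,"tz": 1,"wx": 0,"wy": 0,"wz": 0},{"tx": 0.6,"ty": 0,"tz": 2,"wx": 0,"wy": 0,"wz": 0},{"tx": 0.9,"ty": 0,"tz": 3,"wx": 0,"wy": 0,"wz": 0},{"tx": 0.9,"ty": 0,"tz": 3,"wx": 0,"wy": 0,"wz": 0}]}}

```text
t: 13.63
tool_pos: [0.5885, 0.0807, 0.086]
eef_rot: [-0.24, 0.096, 0.966, 0.023]
wrist_force: [-0.3, -0.1, -0.1]
opening: 0.0426
```

Emit:
{"api": "send_rows", "payload": {"series": [{"tx": 0.3,"ty": 0,"tz": 1,"wx": 0,"wy": 0,"wz": 0},{"tx": 0.6,"ty": 0,"tz": 2,"wx": 0,"wy": 0,"wz": 0},{"tx": 0.9,"ty": 0,"tz": 3,"wx": 0,"wy": 0,"wz": 0},{"tx": 0.9,"ty": 0,"tz": 3,"wx": 0,"wy": 0,"wz": 0}]}}

```text
t: 13.97
tool_pos: [0.5878, 0.0808, 0.0853]
eef_rot: [-0.238, 0.096, 0.966, 0.023]
wrist_force: [3.0, -2.0, 6.5]
opening: 0.0426
```

Emit:
{"api": "send_rows", "payload": {"series": [{"tx": 0.3,"ty": 0,"tz": 1,"wx": 0,"wy": 0,"wz": 0},{"tx": 0.6,"ty": 0,"tz": 2,"wx": 0,"wy": 0,"wz": 0},{"tx": 0.6,"ty": 0,"tz": 2,"wx": 0,"wy": 0,"wz": 0}]}}

```text
t: 14.22
tool_pos: [0.5878, 0.0808, 0.0852]
eef_rot: [-0.236, 0.096, 0.967, 0.023]
wrist_force: [3.1, -1.6, 7.4]
opening: 0.0425
```

Emit:
{"api": "send_rows", "payload": {"series": [{"tx": 0.8,"ty": 0,"tz": 2.2,"wx": 0,"wy": 0,"wz": 0},{"tx": 1.4,"ty": 0,"tz": 2.7,"wx": 0,"wy": 0,"wz": 0},{"tx": 2,"ty": 0,"tz": 3.2,"wx": 0,"wy": 0,"wz": 0},{"tx": 2.6,"ty": 0,"tz": 3.6,"wx": 0,"wy": 0,"wz": 0},{"tx": 3.1,"ty": 0,"tz": 4.1,"wx": 0,"wy": 0,"wz": 0},{"tx": 3.1,"ty": 0,"tz": 4.1,"wx": 0,"wy": 0,"wz": 0},{"tx": 3.1,"ty": 0,"tz": 4.1,"wx": 0,"wy": 0,"wz": 0}]}}

```text
t: 14.8
tool_pos: [0.5874, 0.0809, 0.0854]
eef_rot: [-0.23, 0.096, 0.968, 0.023]
wrist_force: [9.2, -2.5, 11.3]
opening: 0.0429
```

Run:
```python
from h import *
d=snap("wrist");
for i in range(3):
    s=manip.get_state();F=s["wrist_force"];print(s["t"],((s["tool_pos"]-HC)@np.c_[U,V,[0,0,1]]).round(4),"F U,V,z",(F@np.c_[U,V,[0,0,1]]).round(1),np.abs(s["joint_vel"]).max().round(4)); t=snap("top")
save(d,"w8")
```

```text
14.85 [0.127  0.0407 0.0854] F U,V,z [10.4 -0.6 10.7] 0.0019
14.9 [0.127  0.0407 0.0854] F U,V,z [10.4  0.2  9.8] 0.0019
14.95 [0.127  0.0407 0.0854] F U,V,z [ 9.9 -2.1 11.1] 0.0012
```

View pics/w8.png

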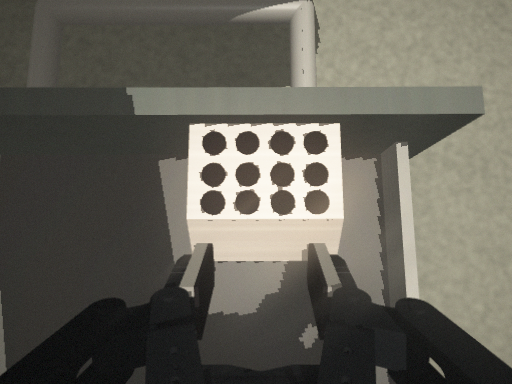

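Run:
```python
from h import *
d=snap("wrist")
P=plane(d,[[190,124],[341,124],[188,220],[343,219]],.08)-HC; print((P@np.c_[U,V]).round(4).tolist())
print((manip.get_state()["wrist_force"]).round(1)); print(manip.close_job())
```

```text
[[0.0567, 0.0098], [0.0569, 0.076], [0.0988, 0.0102], [0.0985, 0.0752]]
[10.  -2.4 11.4]
the job is handed in; nothing more can be done
None
```

I pulled the tray out to its stop, pushed the block flush and square against the panel with both fingers, and handed the job in with the arm still pressing diagonally on the bevel. `close_job` reports no verdict.

**Last checks:**
- **Push:** about 10 N against the panel and 11 N down on the floor. It held steady over the last readings, with the arm at rest.
- **Block:** its top front corners measured 56.7 and 56.9 mm from the handle. The panel's inner face is at about 57 mm, so the block is flush and square to well under 1°. It measured its true size (66 mm wide, 42 mm deep across the top), so it is level, and the bevel faces the incubator.
- **Other objects:** the arm passed about 0.2 m above the bench on the way in. I did not re-measure the bottle, tissues, beaker or rack.

**What disagreed:**
- **Tray travel:** I measured only about 182 mm of pull, not 190. The tray appears to have started about 8 mm open. It resisted 28 N at the end, and the panel now stands about 190–194 mm in front of the incubator, which fits the full stop. I had no direct reading of the tray's position.
- **Tilt:** 45° was beyond a joint limit, so I pressed with the tool tilted about 28° and set the two force components separately.
- **Refused call:** one early move call was refused for missing keys and had no effect.

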